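# Scan three sides of a parcel, then stamp it

## Task

Pick up the small cardboard parcel and show its coded sides squarely to the window of the standing scanner, white label first, then red, then blue, keeping the parcel upright and holding each label still, centred about 5 cm in front of the window, for half a second. Then set the parcel down, not dropping it, in the channel of the blue stamp stand with the square stamp box on its top leading, push it fully home against the back stop, and only then press the red plunger fully down to its stop and let it come back up. Do not touch the scanner or disturb the yellow parcel, the tape roll or the pen pot.

Things in the scene. Friction and masses are not known exactly. Their poses are not given: they have to be found in the camera images.
- parcel: small taped cardboard carton, 110 (x) x 60 (y) x 75 mm high, about 0.35 kg; origin at the centre of its underside, z up. Barred labels, 46 x 30 mm, sit low on three sides: white on the +x end, red-edged on the +y long side, blue-edged on the -x end. A black-edged white square, the stamp box, is on top near the +x (white) end
- label_white (a point): centre of the white label on the parcel's +x end, 25 mm above its underside; axes as the parcel
- label_red (a point): centre of the red label on the parcel's +y side, 25 mm above its underside; axes as the parcel
- label_blue (a point): centre of the blue label on the parcel's -x end, 25 mm above its underside; axes as the parcel
- stamp_box (a point): centre of the stamp box on the parcel's top, 35 mm from the parcel's centre towards the white end, 75 mm above its underside
- scanner: grey desk scanner fixed to the bench: round foot 96 mm across, stem, and a head 62 mm deep, 80 mm wide, from 92 to 168 mm high; its black window looks along its -x; origin on the bench under the middle of the window
- window (a point): centre of the scanner's black window, 130 mm above the bench; +x points into the scanner, so -x is the way the window looks; z up
- stand: blue stamp stand fixed to the bench; origin on the bench under the stamp axis; the parcel slides in along +x. Base plate 120 mm wide, 12 mm thick, x = -200 to 75 mm; two rails 10 mm high above it, 76 mm apart, x = -180 to 20 mm; back stop face (50 mm high) at x = 20 mm: a parcel home has its centre at x = -35 mm
- stamp_head (a point): middle of the rubber stamp pad, on the stamp axis, 105 mm above the bench when up (moves with the plunger). Round it a fixed sleeve of 17 mm radius, 112 to 142 mm above the bench, and an arm 32 mm wide from there back to the column at x = 34 to 66 mm: they leave no room for a gripper to set the parcel down fully home
- plunger (a joint): travel of the spring plunger of the stamp: 0 up, 0.018 m fully down at its stop; springs back; about 9 N at the stop
- plunger_top (a point): middle of the top of the plunger's red round head, 36 mm across, 182 mm above the bench when up; moves with the plunger
- yellow_parcel: bystander: yellow parcel 100 (x) x 80 (y) x 85 mm high; origin at the centre of its underside
- tape_roll: bystander: yellow roll of tape lying flat, 84 mm across, 48 mm high; origin at the centre of its underside
- pen_pot: bystander: dark metal pen pot, 72 mm across, 85 mm high, pens up to 130 mm; origin at the centre of its underside
There are look-alikes about, which are no part of the job. Leave any green or pink look-alike of the parcel alone. What is shaped like the scanner but purple is not meant.

How it is judged:
By the outcome, as a careful person would: the job done as asked, in the order asked, and still so for the second after the job is handed in, with the robot touching nothing.
It also fails if it takes over 72 s, if anything falls off the work surface, if the arm or the gripper's body presses on something with over 40 N, if the wrist force passes 120 N, or if a joint passes its speed limit or range.

## Robot

A 6-joint arm with a two-finger parallel gripper is mounted at the origin on the work surface. World frame = base frame: x ahead of the robot, y to its left, z up, the work surface at z = 0. Lengths are in m, angles in degrees, forces in N, time in s.
With the tool pointing down it reaches from about 0.3 to 0.75 m from the base axis. Payload 8.5 kg.
Tool frame: the origin (TCP) lies midway between the tips of the shut fingers; the grasp point (between the pads) lies 19 mm behind it (env.grasp_offset is the distance from the TCP to the grasp point, in m); z points along the fingers, y is the line along which they close (so a half turn about z gives the same grasp; the last joint's range is limited). The gripper opens to 85 mm and grips with 20 to 120 N. Pads are 22 mm wide; open, the fingers measure 114 mm over their backs; the gripper's body (76 mm by 85 mm) begins 54 mm behind the grasp point. The pads swing forward as they close: fully open they stand 13 mm farther back than shut.
Start: joints at [64.899, 21.807, 74.336, -0, 83.858, -12.336], TCP at [0.122, 0.536, 0.231] pointing down, gripper open.
Joint ranges: [-178.18, 178.18], [-50.72, 133.34], [12.68, 142.11], [-81.47, 261.47], [9.98, 163.14], [-165.26, 165.26]. Speed limits (degrees/s): [136.94, 136.94, 180, 180, 180, 180].

## Interface

Orientations are given as a 3x3 rotation matrix whose columns are the frame's x, y, z axes.
In Python, from rig import env gives the robot as it stands.
- The arm moves only by the tool servo_tool, never from a script. Its argument "deltas" is text: rows parted by semicolons, each of 7 numbers parted by spaces: the opening, from 0 (shut) to 1 (fully open), then the shift along the tool's x, y, z in mm, then the turn, a rotation vector about the tool's x, y, z in rad. A call has 1 to 8 rows; each row shifts and turns the commanded pose from where the row before left it, along the tool's axes as they then stand; what a row does not reach is not made up. A row lasts 1/12 s, in which the tool goes at most 41.7 mm and 7.16 degrees, less where a joint would pass 70% of its speed; a pose out of reach is approached as far as the arm can. A call is refused whole if a number of a shift passes 41.7 or a number of a turn 0.125, either way. A call with a gripper value outside its range is refused whole. The fingers move at their own pace and stop on an object; "newtons" is the grip in N (left out, the last holds). Time passes only in rows, so rows that do not move let the fingers close. It gives the time, the measured TCP pose, the force, the opening and the grip force at its end, in the units of the state.
- env.observe(): the state, without advancing time (a new reading comes with each control period).
- env.get_image(name): name is "scene" or "top"; returns a dict with "img" (480x640x3 uint8, red, green, blue), "depth" (480x640 float32, m along the optical axis (not along the pixel's ray), 0 where there is no reading), "camera_matrix" (3x3 intrinsics, pixels), "world_to_cam" (4x4, takes a point from world to camera coordinates). Camera axes: x right, y down, z forward; pixel columns grow to the right and rows downward; lengths in m; the calibration is good to about 2 mm. A picture is of the moment at which its call begins.
- env.close_job(): hands the job in; it is judged then, once.
Trained networks look in a picture, given as the dict that the camera call returned (one of the last four; its "shot" number tells which), for a name from the list of things; names that differ only in an ending like _2 or _b are one class to them, and where a whole thing is asked for, a point or a joint stands for the part that bears it (a point fixed in the world has none). Each returns a list of dicts, best first, with "conf" (0 to 1); they miss things now and then, are a little off and sometimes report something else, mostly with a low value. They report only what shows in the picture. A call takes as long as a camera call. They do not tell look-alikes from the thing itself.
- env.spot_in(name, picture): "bbox" ([centre column, centre row, width, height] in pixels, round what is visible of it).
- env.spot_point(name, picture): "uv" ([column, row] in pixels: a listed point, or the origin of a listed thing).
The state is a dict: "time_s": time; "q": joint angles; "qvel": joint speeds; "joint_efforts": joint torques, N m; "position": TCP position; "tool_rot": TCP orientation; "ft_force": force on the tool from outside, world axes, zero at the start; "wrist_torque": the same for the moment, N m; "grip_width": finger opening in m; "gripper_force": force on a finger pad.
Only numpy, scipy, OpenCV 4.12 (cv2) and the standard library are available. Lean on these libraries where they do the work, as an engineer would, in place of code of your own. Each camera call takes 0.05 s, during which the arm holds its last target. There are 200 camera calls.

## Working session

There is one attempt and no reset: what is moved stays moved. The work goes in short steps, Python scripts to look and compute and a tool call to move; the robot and the scene stay as the last step left them, time stands still between calls to the robot, and variables do not carry over. Pictures are saved under pics/ and viewed, at most 10 in all, crops included, and the job is handed in when it is done.

Besides the shell and the picture viewer there is one more tool, called after ">>>" by a JSON object that holds its "api" and its "payload". servo_tool: Moves the arm, as the interface text tells. Its arguments: {"type":"object","properties":{"deltas":{"type":"string"},"newtons":{"type":"number"}},"required":["deltas"]}

```bash
mkdir -p pics; ls
python3 - <<'E'
from rig import env
import cv2,numpy as np
print(env.observe())
ims=[]
for n in ("scene","top"):
    p=env.get_image(n); np.savez(f"{n}0.npz",**p)
    cv2.imwrite(f"pics/{n}0.png",cv2.cvtColor(p["img"],cv2.COLOR_RGB2BGR))
    K=p["camera_matrix"];T=p["world_to_cam"]
    print(n,K.tolist(),T.round(3).tolist())
    def W(u,v):
        d=p["depth"][int(round(v)),int(round(u))]
        c=np.linalg.inv(K)@[u,v,1]*d
        return (np.linalg.inv(T)@np.append(c,1))[:3].round(3) if d>0 else None
    for k in "parcel label_white label_red label_blue stamp_box scanner window stand stamp_head plunger_top yellow_parcel tape_roll pen_pot".split():
        for r in env.spot_point(k,p)[:3]:
            print(k,np.round(r["uv"],1),round(r["conf"],2),W(*np.clip(r["uv"],0,[639,479])))
E
```

```text
pics
{'time_s': 0.0, 'q': array([ 6.49001300e+01,  2.18409156e+01,  7.43868456e+01, -2.24884013e-04,
        8.38577774e+01, -1.23361069e+01]), 'qvel': array([ 0.03194542,  0.0427873 ,  0.03045872, -0.08516888, -0.02528635,
        0.09509316]), 'joint_efforts': array([ 6.26688325e-04, -4.48465204e+01, -2.31279159e+01, -1.38285291e-04,
        4.74823202e-03,  4.10607186e-06]), 'position': array([0.121386  , 0.53612423, 0.23070017]), 'tool_rot': array([[-9.75289272e-01,  2.20930846e-01, -6.29762863e-04],
       [ 2.20931519e-01,  9.75288384e-01, -1.35360727e-03],
       [ 3.15146806e-04, -1.45929311e-03, -9.99998886e-01]]), 'ft_force': array([ 0.34188022, -0.02690995, -0.28186669]), 'wrist_torque': array([-0.01172395,  0.05147362, -0.04265024]), 'gripper_force': 0.0, 'grip_width': 0.08499572941783456}
scene [[583.638230254367, 0.0, 317.59082493320324], [0.0, 583.638230254367, 241.709037031441], [0.0, 0.0, 1.0]] [[0.556, 0.831, 0.018, -0.262], [0.616, -0.398, -0.68, -0.238], [-0.558, 0.389, -0.733, 1.531], [0.0, 0.0, 0.0, 1.0]]
parcel [328.4 295.3] 0.73 [ 0.586 -0.053  0.058]
parcel [
[... 1972 characters left out ...]
92 0.002]
label_blue [406.1 326.2] 0.77 [ 0.317 -0.237  0.075]
label_blue [294.8 245.7] 0.75 [0.532 0.028 0.004]
stamp_box [330.4 231. ] 0.92 [ 0.555 -0.061  0.072]
stamp_box [235.1 281.4] 0.88 [0.434 0.174 0.075]
stamp_box [138.1 208.6] 0.59 [0.597 0.389 0.164]
scanner [157.  224.6] 0.75 [0.592 0.381 0.014]
scanner [167.7 285.6] 0.68 [0.435 0.351 0.008]
window [142.5 211.1] 0.79 [0.597 0.385 0.138]
window [154.3 277.5] 0.76 [0.441 0.359 0.115]
stand [446.6 253.5] 0.68 [ 0.503 -0.362  0.012]
stand [294.6 245.6] 0.38 [0.533 0.029 0.004]
plunger_top [467.9 233.3] 0.72 [ 0.521 -0.372  0.18 ]
yellow_parcel [297.7 196.5] 0.67 [0.64  0.018 0.09 ]
tape_roll [320.3 286.8] 0.97 [ 0.425 -0.035  0.001]
```

View pics/scene0.png

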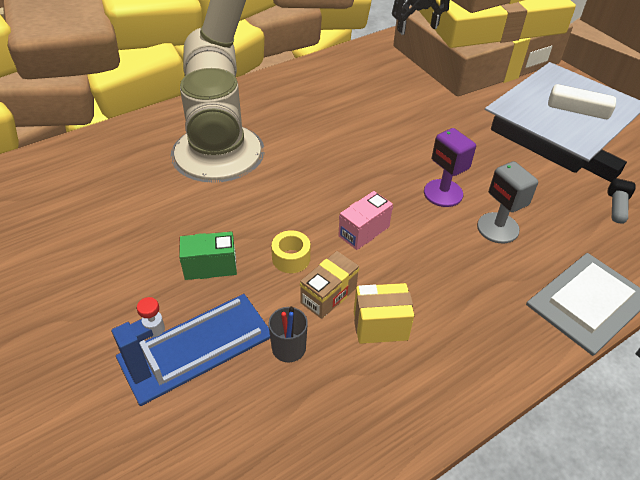

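View pics/top0.png

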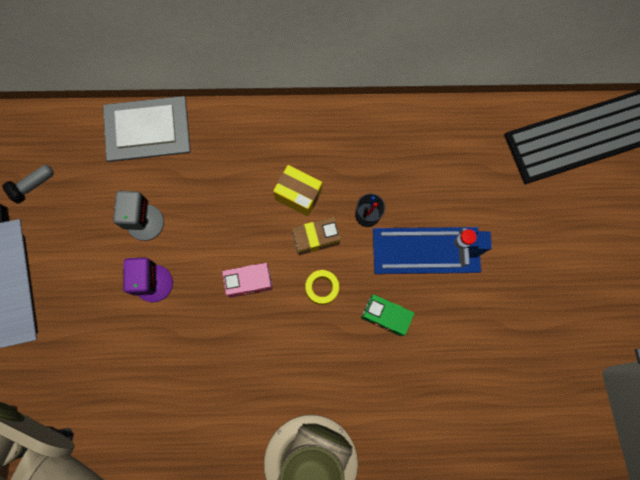

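Scene: the cardboard parcel is at top (316,237), its white end and stamp box (330,231) pointing right. The grey scanner is at top (130,210) and the stand at (430,250) with its plunger at (468,238). The pen pot (370,210), tape (322,287) and yellow parcel (298,190) surround the parcel. I'll fit geometry from depth.

```bash
cat > h.py <<'E'
import numpy as np,cv2
def cloud(p):
    K=p["camera_matrix"];T=p["world_to_cam"];d=p["depth"]
    v,u=np.mgrid[0:480,0:640]
    c=np.stack([(u-K[0,2])/K[0,0]*d,(v-K[1,2])/K[1,1]*d,d],-1)
    R=T[:3,:3];w=(c-T[:3,3])@R
    w[d<=0]=np.nan
    return w
def rect(w,m):
    (c,s,a)=cv2.minAreaRect((w[m][:,:2]*1000).astype(np.float32)); return np.round(c,1),np.round(s,1),round(a,2),int(m.sum()),w[m][:,2].mean().round(4)
def box(w,x0,x1,y0,y1,z0,z1):
    return (w[...,0]>x0)&(w[...,0]<x1)&(w[...,1]>y0)&(w[...,1]<y1)&(w[...,2]>z0)&(w[...,2]<z1)
E
python3 - <<'E'
from h import *
for n in("top","scene"):
    p=np.load(n+"0.npz");w=cloud(p);img=p["img"].astype(int)
    print(n)
    print("parcel top",rect(w,box(w,.47,.61,-.11,.04,.07,.08)))
    print("parcel all",rect(w,box(w,.47,.61,-.11,.04,.02,.08)))
    print("scan top",rect(w,box(w,.52,.70,.3,.5,.16,.175)))
    print("scan head",rect(w,box(w,.52,.70,.3,.5,.095,.175)))
    print("scan foot",rect(w,box(w,.52,.70,.28,.5,.004,.02)))
    dark=(img.max(-1)<40)
    m=dark&box(w,.52,.70,.3,.5,.1,.16);q=w[m];
    if len(q)>10:
        c=q.mean(0);print("window",c.round(4),len(q),np.linalg.svd(q-c)[2][2].round(3), q.min(0).round(3),q.max(0).round(3))
    blue=(img[...,2]>img[...,0]+50)&(img[...,2]>img[...,1]+30)
    print("stand plate",rect(w,blue&box(w,.4,.62,-.5,-.1,.006,.018)))
    grey=(np.ptp(img,axis=-1)<40)&(img.max(-1)>90)
    m=grey&box(w,.4,.62,-.5,-.1,.015,.03);print("rails",rect(w,m))
    red=(img[...,0]>150)&(img[...,1]<70)&(img[...,2]<70)
    m=red&box(w,.4,.62,-.5,-.25,.12,.2); print("plunger",rect(w,m)); 
    m=m&(w[...,2]>.176);print("pl top",rect(w,m))
    print("pot",rect(w,box(w,.57,.72,-.25,-.11,.02,.14)), np.nanmax(w[box(w,.57,.72,-.25,-.11,.02,.2)][:,2]))
    print("yellow",rect(w,box(w,.58,.76,-.07,.09,.078,.1)))
    print("tape",rect(w,box(w,.36,.48,-.12,.03,.03,.055)))
    print("green",rect(w,box(w,.28,.43,-.27,-.11,.065,.08)))
    print("pink",rect(w,box(w,.38,.5,.06,.22,.065,.08)))
E
```

```text
top
parcel top (array([549.3, -26.5]), array([ 62.1, 110.3]), 15.08, 949, np.float64(0.0745))
parcel all (array([548.9, -25.7]), array([ 62.4, 111.3]), 14.04, 1190, np.float64(0.0702))
scan top (array([600.9, 413.9]), array([60.4, 79.7]), 85.75, 779, np.float64(0.1659))
scan head (array([601.7, 413.4]), array([62.1, 82.3]), 87.21, 1173, np.float64(0.1552))
scan foot (array([609.6, 389.4]), array([218.7, 178.8]), 89.88, 825, np.float64(0.0095))
window [0.5839 0.395  0.1353] 253 [ 0.462  0.887 -0.018] [0.56  0.381 0.103] [0.631 0.436 0.16 ]
stand plate (array([ 513.9, -310.4]), array([272.6, 119. ]), 89.68, 3146, np.float64(0.0117))
rails (array([ 519.4, -305.2]), array([104.2, 224.3]), 0.03, 475, np.float64(0.0216))
plunger (array([ 513.4, -372.3]), array([32.3, 31. ]), 31.2, 161, np.float64(0.1815))
pl top (array([ 513.4, -372.3]), array([32.3, 31. ]), 31.2, 154, np.float64(0.1818))
pot (array([ 611.6, -162.3]), array([70.6, 70.8]), 42.98, 547, np.float64(0.0668)) 0.13211045945250074
yellow (array([652.4,  -9.7]), array([167.1,  81.7]), 62.29, 1233, np.float64(0.0845))
tape (array([4
[... 882 characters left out ...]
 (array([ 514.8, -289.8]), array([227.3,  96.6]), 89.16, 1080, np.float64(0.0201))
plunger (array([ 515.1, -374.1]), array([32.7, 31.7]), 41.78, 125, np.float64(0.1803))
pl top (array([ 515.1, -374.1]), array([32.7, 31.7]), 41.78, 125, np.float64(0.1803))
pot (array([ 613. , -163.5]), array([71. , 72.1]), 42.97, 1538, np.float64(0.0636)) 0.12928543057033076
yellow (array([669.6,  17.4]), array([102.8,  82.8]), 62.43, 1854, np.float64(0.0838))
tape (array([420.9, -38.7]), array([81.6, 85.8]), 56.94, 859, np.float64(0.0435))
green (array([ 346.3, -196.1]), array([110.2,  67.6]), 63.37, 1281, np.float64(0.0735))
pink (array([442. , 147.2]), array([ 64.8, 115.2]), 9.95, 1070, np.float64(0.0734))
```

```bash
cat >> h.py <<'E'
from scipy.spatial.transform import Rotation as Ro
def plan(env,pos,psi,N):
    """tool-frame row (shift mm, turn rad) repeated N times to reach pos (m), tool-y heading psi deg, tool down"""
    s=env.observe();R=s["tool_rot"];p=s["position"]
    c,t=np.cos(np.radians(psi)),np.sin(np.radians(psi))
    G=np.array([[-t,c,0],[c,t,0],[0,0,-1.]])
    w=Ro.from_matrix(R.T@G).as_rotvec()/N
    A=Ro.from_rotvec(w).as_matrix();S=sum(np.linalg.matrix_power(A,k) for k in range(N))
    d=np.linalg.solve(S,R.T@(np.array(pos)-p))*1000
    m=p+R@sum(np.linalg.matrix_power(A,k) for k in range(N//2))@d/1000
    print("t",round(s["time_s"],2),"p",p.round(4),"psi",round(np.degrees(np.arctan2(R[1,1],R[0,1])),2),"F",s["ft_force"].round(1),"grip",round(s["grip_width"],4),round(float(s["gripper_force"]),1),"q6",s["q"][5].round(1))
    print("N",N,"row",d.round(2),w.round(4),"mid",m.round(3),"|d|",np.linalg.norm(d).round(1))
E
python3 - <<'E'
from h import *
from rig import env
for n in("top","scene"):
    w=cloud(np.load(n+"0.npz"))
    q=w[box(w,.565,.64,.372,.392,.097,.163)][:,:2]
    for _ in range(5):
        vx,vy,x0,y0=cv2.fitLine(q.astype(np.float32),cv2.DIST_HUBER,0,.001,.001).ravel()
        r=(q[:,1]-y0)*vx-(q[:,0]-x0)*vy;q=q[abs(r)<.003]
    print(n,len(q),"face ang",np.degrees(np.arctan2(vy,vx)),"face at x=.601:",y0+(.601-x0)*vy/vx,"xrange",q.min(0),q.max(0))
    m=box(w,.4,.62,-.345,-.1,.017,.03)
    for lo,hi in((.46,.4999),(.53,.57)):
        q=w[m&(w[...,0]>lo)&(w[...,0]<hi)][:,:2];f=cv2.fitLine(q.astype(np.float32),cv2.DIST_HUBER,0,.001,.001).ravel()
        print("rail",q.mean(0).round(4),q.min(0).round(4),q.max(0).round(4),np.degrees(np.arctan2(f[1],f[0])))
plan(env,[.550,-.0265,.16],14.5,24)
E
```

```text
top 236 face ang -3.4135857 face at x=.601: 0.38523442 xrange [0.56505215 0.38152184] [0.63397165 0.39008182]
rail [ 0.4742 -0.2644] [ 0.4618 -0.3438] [ 0.4996 -0.1756] 89.24516
rail [ 0.555  -0.2659] [ 0.5307 -0.345 ] [ 0.5698 -0.1885] 89.52956
scene 601 face ang -3.1144464 face at x=.601: 0.38586605 xrange [0.56553069 0.38134652] [0.63973704 0.39014123]
rail [ 0.4735 -0.2705] [ 0.4668 -0.3449] [ 0.4798 -0.1937] 89.68602
rail [ 0.5572 -0.2715] [ 0.5505 -0.3446] [ 0.564  -0.1944] 89.54079
t 1.4 p [0.1215 0.5364 0.2313] psi 77.23 F [-0.5  0.3 -0.5] grip 0.0859 0.0 q6 -12.3
N 24 row [-30.54  -5.33   2.97] [0.     0.     0.0456] mid [0.415 0.315 0.196] |d| 31.1
```

>>> {"api": "servo_tool", "payload": {"deltas": "0.84 0 0 0 0 0 0.11; 0.84 0 0 0 0 0 0.11; 0.84 0 0 0 0 0 0.11; 0.84 0 0 0 0 0 0.11; 0.84 0 0 0 0 0 0.11; 0.84 0 0 0 0 0 0.11; 0.84 0 0 0 0 0 0.11; 0.84 0 0 0 0 0 0.11", "newtons": 45}}

```text
time_s: 2.07
position: [0.1215, 0.5364, 0.2313]
tool_rot: [[-0.446, 0.895, -0.0], [0.895, 0.446, 0.0], [0.0, 0.0, -1.0]]
ft_force: [0.0, -0.7, -0.7]
grip_width: 0.0718
gripper_force: 0.0
```

>>> {"api": "servo_tool", "payload": {"deltas": "0.84 0 0 0 0 0 0.11; 0.84 0 0 0 0 0 0.105; 0.84 -15 6 1 0 0 0; 0.84 -27 11 3 0 0 0; 0.84 -27 11 3 0 0 0; 0.84 -27 11 3 0 0 0; 0.84 -27 11 3 0 0 0; 0.84 -27 11 3 0 0 0"}}

```text
time_s: 2.73
position: [0.2186, 0.4053, 0.2153]
tool_rot: [[-0.251, 0.968, 0.0], [0.968, 0.251, 0.0], [0.0, 0.0, -1.0]]
ft_force: [0.0, 0.9, -0.8]
grip_width: 0.0716
gripper_force: 0.0
```

>>> {"api": "servo_tool", "payload": {"deltas": "0.84 -27 11 3 0 0 0; 0.84 -27 11 3 0 0 0; 0.84 -27 11 3 0 0 0; 0.84 -27 11 3 0 0 0; 0.84 -27 11 3 0 0 0; 0.84 -27 11 3 0 0 0; 0.84 -27 11 3 0 0 0; 0.84 -27 11 3 0 0 0"}}

```text
time_s: 3.4
position: [0.3581, 0.2181, 0.1914]
tool_rot: [[-0.25, 0.968, 0.001], [0.968, 0.25, 0.0], [0.0, 0.001, -1.0]]
ft_force: [0.1, 0.3, -0.2]
grip_width: 0.0719
gripper_force: 0.0
```

>>> {"api": "servo_tool", "payload": {"deltas": "0.84 -27 11 3 0 0 0; 0.84 -27 11 3 0 0 0; 0.84 -27 11 3 0 0 0; 0.84 -27 11 3 0 0 0; 0.84 -27 11 3 0 0 0; 0.84 -27 11 3 0 0 0; 0.84 0 0 0 0 0 0; 0.84 0 0 0 0 0 0"}}

```text
time_s: 4.07
position: [0.4623, 0.0781, 0.173]
tool_rot: [[-0.248, 0.969, -0.001], [0.969, 0.248, 0.0], [0.0, -0.0, -1.0]]
ft_force: [0.2, -0.2, -0.4]
grip_width: 0.0715
gripper_force: 0.0
```

>>> {"api": "servo_tool", "payload": {"deltas": "0.84 -31 14.5 3 0 0 0; 0.84 -31 14.5 3 0 0 0; 0.84 -31 14.5 3 0 0 0; 0.84 -30 15 3 0 0 0; 0.84 0 0 0 0 0 0; 0.84 0 0 0 0 0 0"}}

```text
time_s: 4.57
position: [0.5493, -0.0255, 0.1609]
tool_rot: [[-0.25, 0.968, -0.001], [0.968, 0.25, 0.0], [0.001, -0.001, -1.0]]
ft_force: [-1.1, 0.3, -0.2]
grip_width: 0.0723
gripper_force: 0.0
```

Run:
```python
from h import *
from rig import env
for n in("top","scene"):
    p=env.get_image(n);w=cloud(p)
    cv2.imwrite(f"pics/{n}1.png",cv2.cvtColor(p["img"],cv2.COLOR_RGB2BGR))
    print(n,rect(w,box(w,.47,.61,-.11,.04,.07,.08)))
plan(env,[.550,-.0265,.04],14.5,6)
```

```text
top (array([561.5, -37.8]), array([27.6, 77.2]), 3.04, 52, np.float64(0.0749))
scene (array([549.6, -26.2]), array([ 63.4, 113.2]), 13.66, 1315, np.float64(0.074))
t 4.67 p [ 0.5485 -0.0242  0.1614] psi 14.56 F [0.2 0.6 0.6] grip 0.0717 0.0 q6 -29.4
N 6 row [-0.44  0.15 20.24] [-0.0001 -0.0001  0.0002] mid [ 0.549 -0.025  0.101] |d| 20.2
```

View pics/scene1.png

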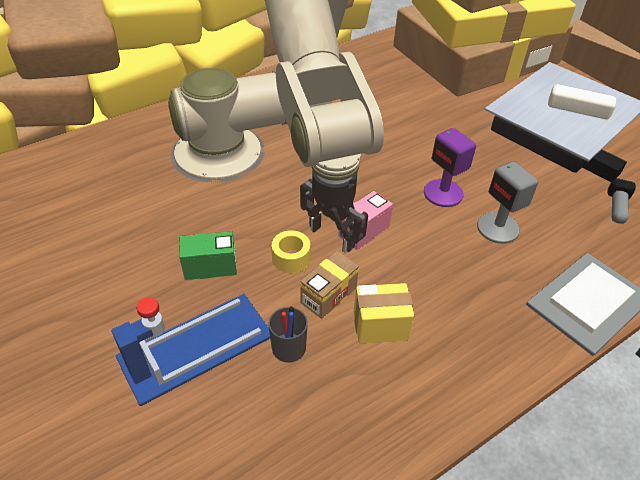

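>>> {"api": "servo_tool", "payload": {"deltas": "0.84 -1 0.5 20 0 0 0; 0.84 -1 0.5 20 0 0 0; 0.84 0 0 15 0 0 0; 0.84 0 0 0 0 0 0"}}

```text
time_s: 5.0
position: [0.5487, -0.0254, 0.1042]
tool_rot: [[-0.252, 0.968, -0.005], [0.968, 0.252, 0.001], [0.003, -0.004, -1.0]]
ft_force: [-1.3, 0.6, 0.1]
grip_width: 0.0717
gripper_force: 0.0
```

The gripper hangs open above the carton (330,285), clear of the yellow parcel and tape. Descending to grip high, above the labels.

>>> {"api": "servo_tool", "payload": {"deltas": "0.84 0 0 20 0 0 0; 0.84 0 0 20 0 0 0; 0.84 0 0 16 0 0 0; 0.84 0 0 8 0 0 0; 0.84 0 0 0 0 0 0; 0.84 0 0 0 0 0 0"}}

```text
time_s: 5.5
position: [0.551, -0.0267, 0.0433]
tool_rot: [[-0.251, 0.968, 0.001], [0.968, 0.251, -0.0], [-0.0, 0.001, -1.0]]
ft_force: [-0.6, -0.1, -0.1]
grip_width: 0.0718
gripper_force: 0.0
```

>>> {"api": "servo_tool", "payload": {"deltas": "0.6 0 0 0 0 0 0; 0.5 0 0 0 0 0 0; 0.5 0 0 0 0 0 0; 0.5 0 0 0 0 0 0; 0.5 0 0 0 0 0 0; 0.5 0 0 0 0 0 0", "newtons": 50}}

```text
time_s: 6.0
position: [0.5515, -0.0271, 0.044]
tool_rot: [[-0.25, 0.968, 0.003], [0.968, 0.25, -0.0], [-0.001, 0.002, -1.0]]
ft_force: [-0.2, 2.1, 6.7]
grip_width: 0.0591
gripper_force: 55.1
```

>>> {"api": "servo_tool", "payload": {"deltas": "0.5 0 0 -5 0 0 0; 0.5 0 0 -10 0 0 0; 0.5 0 0 -20 0 0 0; 0.5 0 0 -30 0 0 0; 0.5 0 0 -30 0 0 0; 0.5 0 0 -20 0 0 0; 0.5 0 0 0 0 0 0"}}

```text
time_s: 6.58
position: [0.5524, -0.0275, 0.1623]
tool_rot: [[-0.25, 0.968, 0.008], [0.968, 0.25, -0.002], [-0.004, 0.008, -1.0]]
ft_force: [0.4, -0.9, -2.3]
grip_width: 0.0595
gripper_force: 54.9
```

Run:
```python
from h import *
from rig import env
p=env.get_image("scene");w=cloud(p)
cv2.imwrite("pics/scene2.png",cv2.resize(cv2.cvtColor(p["img"][150:390,230:470],cv2.COLOR_RGB2BGR),(600,600)))
plan(env,[.5,.15,.155],14.5,10)
```

```text
t 6.63 p [ 0.5514 -0.0273  0.1595] psi 14.5 F [ 0.3  0.4 -3. ] grip 0.0596 54.9 q6 -29.6
N 10 row [18.45 -0.54  0.43] [ 0.0004  0.0002 -0.    ] mid [0.526 0.061 0.157] |d| 18.5
```

View picture.

View pics/scene2.png

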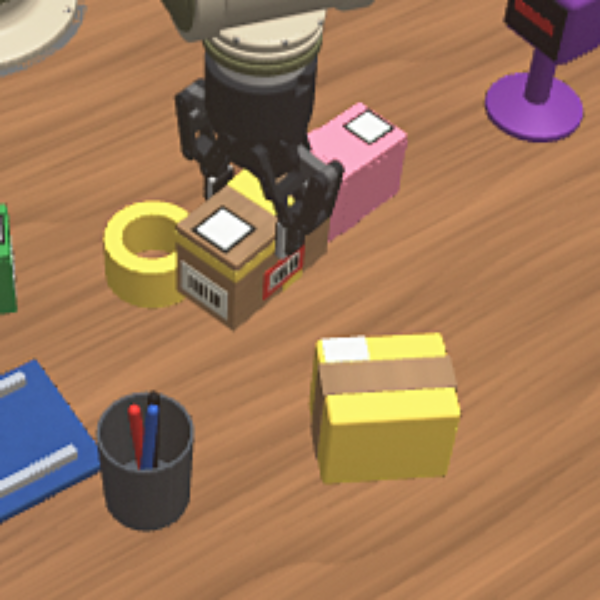

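Carton is gripped upright and the finger ends sit above the red label. Carrying it to the scanner, then turning the white end to the window.

>>> {"api": "servo_tool", "payload": {"deltas": "0.5 8 3 0 0 0 0; 0.5 16 7 1 0 0 0; 0.5 22 9 1 0 0 0; 0.5 22 9 1 0 0 0; 0.5 22 9 1 0 0 0; 0.5 22 9 1 0 0 0; 0.5 22 10 1 0 0 0; 0.5 22 10 1 0 0 0"}}

```text
time_s: 7.3
position: [0.5746, 0.1422, 0.1482]
tool_rot: [[-0.25, 0.968, -0.004], [0.968, 0.25, -0.0], [0.001, -0.004, -1.0]]
ft_force: [0.2, -0.9, -2.1]
grip_width: 0.0591
gripper_force: 54.8
```

>>> {"api": "servo_tool", "payload": {"deltas": "0.5 22 9 1 0 0 0; 0.5 22 9 1 0 0 0; 0.5 22 9 1 0 0 0; 0.5 22 10 1 0 0 0; 0.5 22 9 1 0 0 -0.04; 0.5 11 5 0 0 0 -0.08; 0.5 0 0 0 0 0 -0.11; 0.5 0 0 0 0 0 -0.11"}}

```text
time_s: 7.97
position: [0.5929, 0.2718, 0.1426]
tool_rot: [[-0.565, 0.825, -0.004], [0.825, 0.565, -0.001], [0.002, -0.004, -1.0]]
ft_force: [0.3, 0.9, -2.1]
grip_width: 0.0586
gripper_force: 54.8
```

>>> {"api": "servo_tool", "payload": {"deltas": "0.5 0 0 0 0 0 -0.11; 0.5 0 0 0 0 0 -0.11; 0.5 0 0 0 0 0 -0.11; 0.5 0 0 0 0 0 -0.11; 0.5 0 0 0 0 0 -0.11; 0.5 0 0 0 0 0 -0.11; 0.5 0 0 0 0 0 -0.11; 0.5 0 0 0 0 0 -0.11"}}

```text
time_s: 8.63
position: [0.5931, 0.2709, 0.1428]
tool_rot: [[-0.996, 0.092, -0.004], [0.092, 0.996, -0.001], [0.004, -0.001, -1.0]]
ft_force: [0.8, -0.1, -3.2]
grip_width: 0.059
gripper_force: 54.8
```

Run:
```python
from h import *
from rig import env
plan(env,[.595,.270,.1485],176.75,14)
```

```text
t 8.63 p [0.5931 0.2709 0.1428] psi 84.72 F [ 0.8 -0.1 -3.2] grip 0.059 54.8 q6 -70.6
N 14 row [-0.08 -0.15 -0.4 ] [ 0.0002 -0.0003 -0.1147] mid [0.594 0.27  0.146] |d| 0.4
```

>>> {"api": "servo_tool", "payload": {"deltas": "0.5 0 0 -1 0 0 -0.12; 0.5 0 0 -1 0 0 -0.12; 0.5 0 0 -1 0 0 -0.12; 0.5 0 0 -1 0 0 -0.12; 0.5 0 0 -1 0 0 -0.12; 0.5 0 0 -1 0 0 -0.12; 0.5 0 0 0 0 0 -0.12; 0.5 0 0 0 0 0 -0.12"}}

```text
time_s: 9.3
position: [0.5931, 0.2709, 0.1489]
tool_rot: [[-0.646, -0.763, -0.004], [-0.763, 0.646, -0.001], [0.003, 0.003, -1.0]]
ft_force: [-0.4, 0.7, -3.2]
grip_width: 0.0595
gripper_force: 54.8
```

>>> {"api": "servo_tool", "payload": {"deltas": "0.5 0 0 0 0 0 -0.12; 0.5 0 0 0 0 0 -0.12; 0.5 0 0 0 0 0 -0.12; 0.5 0 0 0 0 0 -0.11; 0.5 0 0 0 0 0 -0.08; 0.5 0 0 0 0 0 -0.05; 0.5 0 0 0 0 0 0; 0.5 0 0 0 0 0 0"}}

```text
time_s: 9.97
position: [0.5934, 0.2707, 0.1496]
tool_rot: [[-0.11, -0.994, -0.003], [-0.994, 0.11, -0.001], [0.001, 0.003, -1.0]]
ft_force: [-0.2, -0.3, -2.5]
grip_width: 0.0596
gripper_force: 54.8
```

Run:
```python
from h import *
from rig import env
for n in("scene","top"):
    p=env.get_image(n);w=cloud(p);img=p["img"]
    a,b,c,d=(150,300,380,580) if n=="scene" else (170,300,60,240)
    cv2.imwrite(f"pics/{n}3.png",cv2.resize(cv2.cvtColor(img[a:b,c:d],cv2.COLOR_RGB2BGR),None,fx=4,fy=4))
    m=box(w,.5,.7,.19,.36,.172,.188);print(n,"top",rect(w,m))
    m=box(w,.5,.7,.19,.36,.1,.14);print("side",rect(w,m))
    q=w[box(w,.615,.645,.2,.34,.105,.15)]
    if len(q)>30:
        f=cv2.fitLine(q[:,:2].astype(np.float32),cv2.DIST_HUBER,0,.001,.001).ravel();print("xside",q.mean(0).round(4),len(q),np.degrees(np.arctan2(f[1],f[0])),q.min(0),q.max(0))
    print("minz",[np.nanpercentile(w[box(w,.56,.66,.2,.35,.06,.2)][:,2],k).round(4) for k in(0.5,2,99)])
plan(env,[.595,.280,.1485],176.75,2)
```

```text
scene top (array([591.3, 259.5]), array([105.5,  85.9]), 68.25, 905, np.float64(0.1793))
side (array([613.9, 252.3]), array([123.7,  57.8]), 53.75, 697, np.float64(0.1231))
xside [0.6218 0.2633 0.1278] 557 83.26655 [0.6150542  0.20867624 0.10535258] [0.62989239 0.31922129 0.14997673]
minz [np.float64(0.1054), np.float64(0.1077), np.float64(0.1963)]
top top (array([598.7, 263.7]), array([112.1,  59. ]), 74.92, 179, np.float64(0.1794))
side (array([584.2, 213.6]), array([10.4, 59.7]), 74.36, 69, np.float64(0.1257))
minz [np.float64(0.1095), np.float64(0.1126), np.float64(0.1863)]
t 10.07 p [0.5937 0.2706 0.1503] psi 173.7 F [-1.3  0.4 -2.7] grip 0.0594 54.8 q6 -159.6
N 2 row [-4.72 -0.18  0.89] [ 0.0009 -0.0003 -0.0266] mid [0.594 0.275 0.149] |d| 4.8
```

>>> {"api": "servo_tool", "payload": {"deltas": "0.5 -4 0 0 0 0 -0.02; 0.5 -5 -0.5 0 0 0 -0.02; 0.5 -2 0 0 0 0 -0.012; 0.5 0 0 0 0 0 0; 0.5 0 0 0 0 0 0; 0.5 0 0 0 0 0 0; 0.5 0 0 0 0 0 0; 0.5 0 0 0 0 0 0"}}

```text
time_s: 10.73
position: [0.5957, 0.2812, 0.1513]
tool_rot: [[-0.057, -0.998, -0.0], [-0.998, 0.057, -0.0], [0.0, 0.0, -1.0]]
ft_force: [-0.7, 0.2, -3.0]
grip_width: 0.0589
gripper_force: 54.8
```

Run:
```python
from h import *
from rig import env
p=env.get_image("scene");w=cloud(p)
cv2.imwrite(f"pics/scene4.png",cv2.resize(cv2.cvtColor(p["img"][100:280,400:580],cv2.COLOR_RGB2BGR),(600,600)))
q=w[box(w,.615,.645,.2,.35,.105,.15)]
f=cv2.fitLine(q[:,:2].astype(np.float32),cv2.DIST_HUBER,0,.001,.001).ravel();print("xside",q.mean(0).round(4),len(q),np.degrees(np.arctan2(f[1],f[0])),q.min(0),q.max(0))
plan(env,[.595,.2815,.150],176.75,2)
```

```text
xside [0.624  0.2709 0.1286] 547 85.91115 [0.61503404 0.21938705 0.10578302] [0.63004181 0.33164986 0.14999142]
t 10.78 p [0.5957 0.2812 0.1514] psi 176.75 F [ 0.2  0.5 -3.2] grip 0.0592 54.8 q6 -161.7
N 2 row [-0.11  0.37  0.68] [-0. -0. -0.] mid [0.595 0.281 0.151] |d| 0.8
```

View pics/scene4.png

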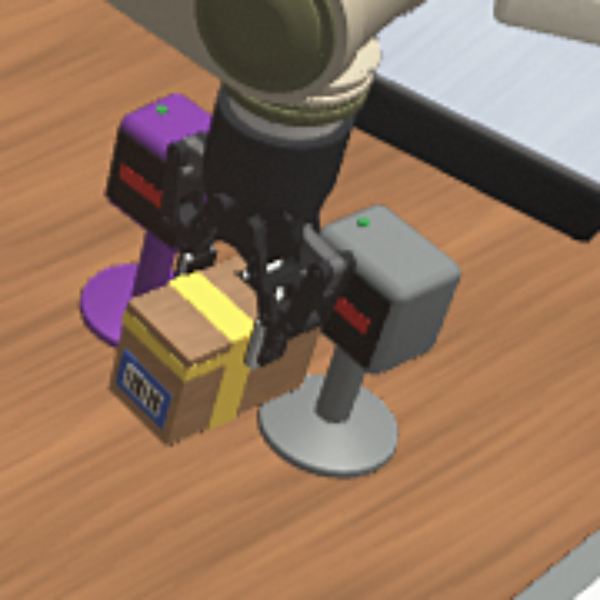

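White end faces the grey scanner's window (crop 355,320), blue label to the rear. A small trim and a hold, then turn to red.

>>> {"api": "servo_tool", "payload": {"deltas": "0.5 -2 0 1 0 0 0; 0.5 0 0 0 0 0 0; 0.5 0 0 0 0 0 0; 0.5 0 0 0 0 0 0; 0.5 0 0 0 0 0 0; 0.5 0 0 0 0 0 0; 0.5 0 0 0 0 0 0; 0.5 0 0 0 0 0 0"}}

```text
time_s: 11.45
position: [0.5958, 0.2833, 0.1503]
tool_rot: [[-0.057, -0.998, 0.0], [-0.998, 0.057, 0.0], [-0.0, -0.0, -1.0]]
ft_force: [0.3, -0.6, -3.1]
grip_width: 0.0594
gripper_force: 54.8
```

>>> {"api": "servo_tool", "payload": {"deltas": "0.5 0 0 0 0 0 0; 0.5 0 0 0 0 0 0; 0.5 0 0 0 0 0 0.05; 0.5 0 0 0 0 0 0.1; 0.5 0 0 0 0 0 0.12; 0.5 0 0 0 0 0 0.12; 0.5 0 0 0 0 0 0.12; 0.5 0 0 0 0 0 0.12"}}

```text
time_s: 12.12
position: [0.5958, 0.2833, 0.1503]
tool_rot: [[-0.639, -0.77, 0.0], [-0.77, 0.639, 0.0], [-0.0, -0.0, -1.0]]
ft_force: [0.1, 0.4, -3.2]
grip_width: 0.0589
gripper_force: 54.6
```

>>> {"api": "servo_tool", "payload": {"deltas": "0.5 0 0 0 0 0 0.12; 0.5 0 0 0 0 0 0.12; 0.5 0 0 0 0 0 0.12; 0.5 0 0 0 0 0 0.12; 0.5 0 0 0 0 0 0.12; 0.5 0 0 0 0 0 0.12; 0.5 0 0 0 0 0 0.12; 0.5 0 0 0 0 0 0.07"}}

```text
time_s: 12.78
position: [0.5958, 0.2833, 0.1503]
tool_rot: [[-0.999, 0.032, 0.0], [0.032, 0.999, 0.0], [-0.0, 0.0, -1.0]]
ft_force: [-0.5, -0.5, -2.8]
grip_width: 0.0595
gripper_force: 54.6
```

>>> {"api": "servo_tool", "payload": {"deltas": "0.5 -1 7 0 0 0 0.03; 0.5 -1 10 0 0 0 0; 0.5 0 5 0 0 0 0; 0.5 0 0 0 0 0 0; 0.5 0 0 0 0 0 0; 0.5 0 0 0 0 0 0; 0.5 0 0 0 0 0 0"}}

```text
time_s: 13.37
position: [0.5988, 0.3049, 0.1503]
tool_rot: [[-0.998, 0.056, -0.0], [0.056, 0.998, -0.0], [0.0, -0.0, -1.0]]
ft_force: [0.5, -0.3, -2.1]
grip_width: 0.0593
gripper_force: 54.7
```

Run:
```python
from h import *
from rig import env
p=env.get_image("scene");w=cloud(p)
cv2.imwrite(f"pics/scene5.png",cv2.resize(cv2.cvtColor(p["img"][100:280,400:580],cv2.COLOR_RGB2BGR),(600,600)))
q=w[box(w,.62,.68,.25,.36,.105,.15)]; print("end",q.mean(0).round(4),len(q),np.percentile(q,[2,98],axis=0).round(4))
print("top",rect(w,box(w,.5,.7,.23,.37,.172,.183)))
plan(env,[.5985,.305,.150],86.75,2)
```

```text
end [0.6446 0.2884 0.1292] 460 [[0.6213 0.2694 0.1068]
 [0.6541 0.3265 0.1491]]
top (array([602.9, 301.5]), array([ 85.6, 110.1]), 71.64, 795, np.float64(0.1794))
t 13.42 p [0.5989 0.305  0.1504] psi 86.8 F [ 0.   0.5 -2.7] grip 0.0594 54.7 q6 -69.9
N 2 row [0.18 0.01 0.18] [-0.      0.      0.0004] mid [0.599 0.305 0.15 ] |d| 0.3
```

>>> {"api": "servo_tool", "payload": {"deltas": "0.5 0 0 0 0 0 0; 0.5 0 0 0 0 0 0; 0.5 0 0 0 0 0 0; 0.5 0 0 0 0 0 0; 0.5 0 0 0 0 0 0; 0.5 0 0 0 0 0 0"}}

```text
time_s: 13.92
position: [0.5988, 0.3052, 0.1503]
tool_rot: [[-0.998, 0.056, -0.0], [0.056, 0.998, -0.0], [0.0, -0.0, -1.0]]
ft_force: [-0.7, 0.7, -2.4]
grip_width: 0.0591
gripper_force: 54.7
```

View pics/scene5.png

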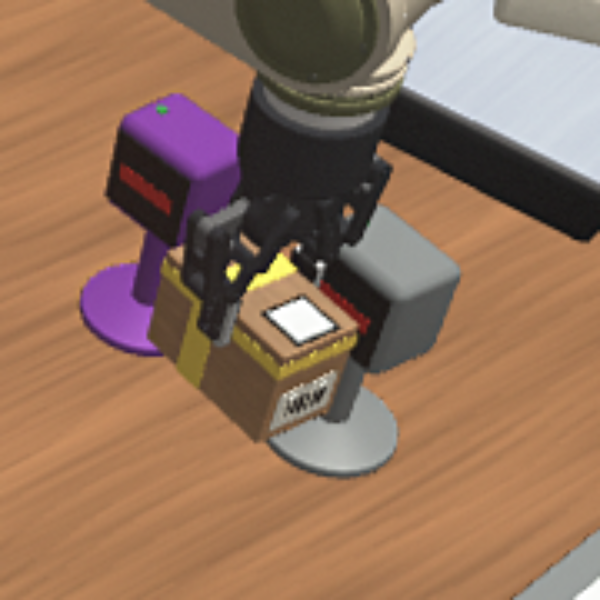

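White label to the right (crop 300,400); the red side faces the window. Red was held, so now retreat, turn 90° and show blue.

>>> {"api": "servo_tool", "payload": {"deltas": "0.5 0.3 -7 0 0 0 0; 0.5 1 -10 0 0 0 0; 0.5 1 -10 0 0 0 0.05; 0.5 0 0 0 0 0 0.1; 0.5 0 0 0 0 0 0.12; 0.5 0 0 0 0 0 0.12; 0.5 0 0 0 0 0 0.12; 0.5 0 0 0 0 0 0.12"}}

```text
time_s: 14.58
position: [0.595, 0.2774, 0.1504]
tool_rot: [[-0.77, 0.638, -0.0], [0.638, 0.77, -0.0], [-0.0, -0.0, -1.0]]
ft_force: [-0.2, -0.1, -2.8]
grip_width: 0.0594
gripper_force: 54.7
```

>>> {"api": "servo_tool", "payload": {"deltas": "0.5 0 0 0 0 0 0.12; 0.5 0 0 0 0 0 0.12; 0.5 0 0 0 0 0 0.12; 0.5 0 0 0 0 0 0.12; 0.5 0 0 0 0 0 0.12; 0.5 0 0 0 0 0 0.12; 0.5 0 0 0 0 0 0.12; 0.5 0 0 0 0 0 0.07"}}

```text
time_s: 15.25
position: [0.5949, 0.2774, 0.1504]
tool_rot: [[0.032, 0.999, -0.0], [0.999, -0.032, -0.0], [-0.0, -0.0, -1.0]]
ft_force: [0.4, 0.2, -3.0]
grip_width: 0.0593
gripper_force: 54.7
```

>>> {"api": "servo_tool", "payload": {"deltas": "0.5 0 0 0 0 0 0.03; 0.5 0 0 0 0 0 0; 0.5 0 0 0 0 0 0; 0.5 0 0 0 0 0 0; 0.5 0 0 0 0 0 0; 0.5 0 0 0 0 0 0"}}

```text
time_s: 15.75
position: [0.595, 0.2783, 0.1504]
tool_rot: [[0.055, 0.999, 0.0], [0.999, -0.055, -0.0], [-0.0, 0.0, -1.0]]
ft_force: [-0.7, 0.1, -2.7]
grip_width: 0.0593
gripper_force: 54.7
```

Run:
```python
from h import *
from rig import env
p=env.get_image("scene");w=cloud(p)
q=w[box(w,.615,.645,.2,.35,.105,.14)]
f=cv2.fitLine(q[:,:2].astype(np.float32),cv2.DIST_HUBER,0,.001,.001).ravel();print("xside",q.mean(0).round(4),len(q),np.degrees(np.arctan2(f[1],f[0])),np.percentile(q,[2,98],axis=0).round(4))
plan(env,[.595,.2785,.150],-3.25,2)
```

```text
xside [0.6236 0.2727 0.1235] 433 86.015686 [[0.617  0.2225 0.106 ]
 [0.628  0.3293 0.1393]]
t 15.8 p [0.595  0.2783 0.1503] psi -3.13 F [-0.1  0.4 -2.8] grip 0.0591 54.7 q6 17.9
N 2 row [ 0.1  -0.02  0.16] [-0.     0.     0.001] mid [0.595 0.278 0.15 ] |d| 0.2
```

>>> {"api": "servo_tool", "payload": {"deltas": "0.5 0 0 0 0 0 0; 0.5 0 0 0 0 0 0; 0.5 0 0 0 0 0 0; 0.5 0 0 0 0 0 0; 0.5 0 0 0 0 0 0; 0.5 0 0 0 0 0 0; 0.5 0 0 0 0 0 0; 0.5 0 0 0 0 0 0"}}

```text
time_s: 16.47
position: [0.595, 0.2784, 0.1503]
tool_rot: [[0.055, 0.998, 0.0], [0.998, -0.055, 0.0], [0.0, 0.0, -1.0]]
ft_force: [0.8, -0.5, -2.8]
grip_width: 0.0592
gripper_force: 54.7
```

>>> {"api": "servo_tool", "payload": {"deltas": "0.5 -4 0 0 0 0 0; 0.5 -10 -1 -5 0 0 -0.016; 0.5 -18 -2 -12 0 0 -0.016; 0.5 -25 -4 -15 0 0 -0.016; 0.5 -25 -4 -15 0 0 0; 0.5 -25 -4 -8 0 0 0; 0.5 -25 -4 0 0 0 0; 0.5 -25 -4 0 0 0 0"}}

```text
time_s: 17.13
position: [0.5691, 0.1204, 0.2061]
tool_rot: [[0.007, 1.0, 0.002], [1.0, -0.007, -0.0], [-0.0, 0.002, -1.0]]
ft_force: [0.6, -0.3, -3.7]
grip_width: 0.0591
gripper_force: 54.8
```

>>> {"api": "servo_tool", "payload": {"deltas": "0.5 -25 -4 0 0 0 0; 0.5 -25 -4 0 0 0 0; 0.5 -25 -4 0 0 0 0; 0.5 -25 -4 0 0 0 0; 0.5 -25 -4 0 0 0 0; 0.5 -25 -4 0 0 0 0; 0.5 -25 -4 0 0 0 0; 0.5 -25 -4 0 0 0 0"}}

```text
time_s: 17.8
position: [0.5354, -0.0794, 0.2055]
tool_rot: [[0.007, 1.0, 0.0], [1.0, -0.007, -0.0], [-0.0, 0.0, -1.0]]
ft_force: [0.3, 0.1, -2.5]
grip_width: 0.0595
gripper_force: 54.8
```

>>> {"api": "servo_tool", "payload": {"deltas": "0.5 -25 -4 0 0 0 0; 0.5 -25 -4 0 0 0 0; 0.5 -25 -4 0 0 0 0; 0.5 -25 -4 0 0 0 0; 0.5 -25 -4 0 0 0 0; 0.5 -18 -4 0 0 0 0; 0.5 0 0 0 0 0 0; 0.5 0 0 0 0 0 0"}}

```text
time_s: 18.47
position: [0.5105, -0.2216, 0.2053]
tool_rot: [[0.009, 1.0, -0.0], [1.0, -0.009, 0.0], [0.0, -0.0, -1.0]]
ft_force: [0.4, 0.6, -3.1]
grip_width: 0.0592
gripper_force: 54.8
```

Run:
```python
from h import *
from rig import env
plan(env,[.5143,-.265,.08],-.35,8)
```

```text
t 18.47 p [ 0.5105 -0.2216  0.2053] psi -0.5 F [ 0.4  0.6 -3.1] grip 0.0592 54.8 q6 -35.2
N 8 row [-5.43  0.52 15.66] [-0.     -0.     -0.0003] mid [ 0.512 -0.243  0.143] |d| 16.6
```

>>> {"api": "servo_tool", "payload": {"deltas": "0.5 -15 1 0 0 0 0; 0.5 -15 1 5 0 0 0; 0.5 -13 2 15 0 0 0; 0.5 0 0 22 0 0 0; 0.5 0 0 25 0 0 0; 0.5 0 0 25 0 0 0; 0.5 0 0 22 0 0 0; 0.5 0 0 11 0 0 0"}}

```text
time_s: 19.13
position: [0.5138, -0.2636, 0.0771]
tool_rot: [[0.007, 1.0, -0.003], [1.0, -0.007, 0.002], [0.002, -0.003, -1.0]]
ft_force: [-0.2, -0.6, -2.4]
grip_width: 0.0595
gripper_force: 54.7
```

>>> {"api": "servo_tool", "payload": {"deltas": "0.5 0 0 0 0 0 0; 0.5 0 0 0 0 0 0; 0.5 0 0 0 0 0 0"}}

```text
time_s: 19.38
position: [0.5152, -0.2644, 0.0812]
tool_rot: [[0.007, 1.0, 0.001], [1.0, -0.007, -0.001], [-0.001, 0.001, -1.0]]
ft_force: [0.0, 0.1, -2.1]
grip_width: 0.0592
gripper_force: 54.7
```

Run:
```python
from h import *
from rig import env
p=env.get_image("scene");w=cloud(p)
cv2.imwrite(f"pics/scene6.png",cv2.resize(cv2.cvtColor(p["img"][240:440,80:300],cv2.COLOR_RGB2BGR),(660,600)))
plan(env,[.5143,-.265,.062],-.35,4)
```

```text
t 19.43 p [ 0.5152 -0.2644  0.0814] psi -0.39 F [ 0.4 -0.  -2.3] grip 0.0592 54.7 q6 -38.5
N 4 row [-0.15 -0.23  4.86] [ 0.0004  0.0004 -0.0002] mid [ 0.515 -0.265  0.072] |d| 4.9
```

View pics/scene6.png

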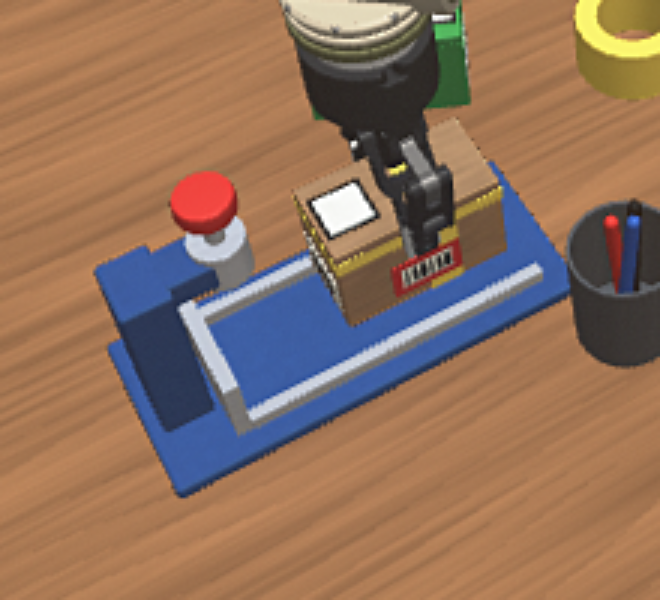

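The carton hangs over the channel with the stamp box leading (crop 343,208), between the rails. Lowering it gently.

>>> {"api": "servo_tool", "payload": {"deltas": "0.5 0 0 6 0 0 0; 0.5 0 0 6 0 0 0; 0.5 0 0 5 0 0 0; 0.5 0 0 3 0 0 0; 0.5 0 0 1 0 0 0; 0.5 0 0 0 0 0 0; 0.5 0 0 0 0 0 0"}}

```text
time_s: 20.02
position: [0.5147, -0.2639, 0.0594]
tool_rot: [[0.007, 1.0, 0.0], [1.0, -0.007, -0.0], [-0.0, 0.0, -1.0]]
ft_force: [-0.7, 0.2, -2.8]
grip_width: 0.0593
gripper_force: 54.8
```

>>> {"api": "servo_tool", "payload": {"deltas": "0.5 0 0 1 0 0 0; 0.5 0 0 1 0 0 0; 0.5 0 0 0.5 0 0 0; 0.5 0 0 0 0 0 0"}}

```text
time_s: 20.35
position: [0.5146, -0.2638, 0.0568]
tool_rot: [[0.007, 1.0, -0.0], [1.0, -0.007, 0.0], [0.0, -0.0, -1.0]]
ft_force: [-0.4, -0.1, -3.1]
grip_width: 0.0592
gripper_force: 54.8
```

>>> {"api": "servo_tool", "payload": {"deltas": "0.5 0 0 0.7 0 0 0; 0.5 0 0 0.3 0 0 0; 0.5 0 0 0 0 0 0"}}

```text
time_s: 20.6
position: [0.5146, -0.2638, 0.056]
tool_rot: [[0.007, 1.0, 0.0], [1.0, -0.007, -0.0], [-0.0, 0.0, -1.0]]
ft_force: [-0.4, 0.8, -0.9]
grip_width: 0.0588
gripper_force: 55.0
```

>>> {"api": "servo_tool", "payload": {"deltas": "0.5 0 0 0.3 0 0 0; 0.5 0 0 0 0 0 0; 0.75 0 0 0 0 0 0; 0.84 0 0 0 0 0 0; 0.84 0 0 0 0 0 0; 0.84 0 0 0 0 0 0; 0.84 0 0 -5 0 0 0; 0.84 0 0 -10 0 0 0"}}

```text
time_s: 21.27
position: [0.5142, -0.2636, 0.0701]
tool_rot: [[0.007, 1.0, -0.002], [1.0, -0.007, 0.001], [0.001, -0.002, -1.0]]
ft_force: [-0.2, 0.0, 0.1]
grip_width: 0.0716
gripper_force: 0.0
```

>>> {"api": "servo_tool", "payload": {"deltas": "0.84 0 0 -20 0 0 0; 0.84 0 0 -25 0 0 0; 0.84 0 0 -25 0 0 0; 0.84 0 0 -20 0 0 0; 0.84 0 0 -10 0 0 0; 0 10 0 0 0 0 0; 0 20 0 0 0 0 0; 0 20 0 0 0 0 0"}}

```text
time_s: 21.93
position: [0.5143, -0.2127, 0.1694]
tool_rot: [[0.008, 1.0, -0.002], [1.0, -0.008, 0.001], [0.001, -0.002, -1.0]]
ft_force: [0.0, -0.1, -0.3]
grip_width: 0.0358
gripper_force: 0.0
```

>>> {"api": "servo_tool", "payload": {"deltas": "0 20 0 0 0 0 0; 0 20 0 0 0 0 0; 0 10 0 0 0 0 0; 0 0 0 0 0 0 0; 0 0 0 0 0 0 0"}}

```text
time_s: 22.35
position: [0.5152, -0.1637, 0.1701]
tool_rot: [[0.006, 1.0, -0.001], [1.0, -0.006, 0.0], [0.0, -0.001, -1.0]]
ft_force: [0.3, -0.1, 1.2]
grip_width: -0.0001
gripper_force: 0.0
```

Run:
```python
from h import *
from rig import env
for n in("scene","top"):
    p=env.get_image(n);w=cloud(p);cv2.imwrite(f"pics/{n}7.png",cv2.cvtColor(p["img"],cv2.COLOR_RGB2BGR))
    print(n,rect(w,box(w,.45,.58,-.34,-.19,.081,.094)))
plan(env,[.5143,-.170,.05],-.35,8)
```

```text
scene (array([ 513.3, -262.8]), array([110.5,  65. ]), 88.62, 1647, np.float64(0.0859))
top (array([ 512.9, -262.3]), array([110.8,  60.7]), 89.31, 524, np.float64(0.0868))
t 22.45 p [ 0.5153 -0.1646  0.1702] psi -0.43 F [ 0.9  0.  -0.2] grip -0.0001 0.0 q6 -29.8
N 8 row [-0.68 -0.12 15.03] [-0.      0.     -0.0002] mid [ 0.515 -0.167  0.11 ] |d| 15.0
```

Carton is set down square in the channel at (0.513,-0.2625), gripper shut behind it. Descending and pushing.

>>> {"api": "servo_tool", "payload": {"deltas": "0 -2 -1 10 0 0 0; 0 -2 0 20 0 0 0; 0 -1 0 25 0 0 0; 0 0 0 25 0 0 0; 0 0 0 25 0 0 0; 0 0 0 18 0 0 0; 0 0 0 10 0 0 0; 0 0 0 0 0 0 0"}}

```text
time_s: 23.12
position: [0.5134, -0.1692, 0.0356]
tool_rot: [[0.008, 1.0, -0.003], [1.0, -0.008, 0.002], [0.002, -0.003, -1.0]]
ft_force: [-1.0, 1.4, 0.4]
grip_width: -0.0
gripper_force: 0.0
```

>>> {"api": "servo_tool", "payload": {"deltas": "0 -10 0 0 0 0 0; 0 -8 0 0 0 0 0; 0 -6 0 0 0 0 0; 0 -6 0 0 0 0 0; 0 -6 0 0 0 0 0; 0 -6 0 0 0 0 0; 0 -6 0 0 0 0 0; 0 -6 0 0 0 0 0"}}

```text
time_s: 23.78
position: [0.5139, -0.2234, 0.0377]
tool_rot: [[0.007, 1.0, 0.0], [1.0, -0.007, 0.0], [0.0, 0.0, -1.0]]
ft_force: [-0.0, 2.6, 1.3]
grip_width: 0.0
gripper_force: 0.0
```

>>> {"api": "servo_tool", "payload": {"deltas": "0 -6 0 0 0 0 0; 0 -6 0 0 0 0 0; 0 -6 0 0 0 0 0; 0 -6 0 0 0 0 0; 0 -4 0 0 0 0 0; 0 -2 0 0 0 0 0; 0 0 0 0 0 0 0; 0 0 0 0 0 0 0"}}

```text
time_s: 24.45
position: [0.5136, -0.2531, 0.0375]
tool_rot: [[0.007, 1.0, 0.0], [1.0, -0.007, -0.0], [-0.0, 0.0, -1.0]]
ft_force: [1.1, 0.6, -0.5]
grip_width: -0.0005
gripper_force: 0.0
```

>>> {"api": "servo_tool", "payload": {"deltas": "0 -3 0 0 0 0 0; 0 -3 0 0 0 0 0; 0 -3 0 0 0 0 0; 0 -2 0 0 0 0 0; 0 -2 0 0 0 0 0; 0 -1 0 0 0 0 0; 0 0 0 0 0 0 0"}}

```text
time_s: 25.03
position: [0.5136, -0.2672, 0.0375]
tool_rot: [[0.007, 1.0, 0.0], [1.0, -0.007, -0.0], [-0.0, 0.0, -1.0]]
ft_force: [0.1, -0.4, -0.0]
grip_width: -0.0003
gripper_force: 0.0
```

>>> {"api": "servo_tool", "payload": {"deltas": "0 -1 0 0 0 0 0; 0 -1 0 0 0 0 0; 0 -1 0 0 0 0 0; 0 -1 0 0 0 0 0"}}

```text
time_s: 25.37
position: [0.5136, -0.2694, 0.0376]
tool_rot: [[0.007, 1.0, -0.0], [1.0, -0.007, 0.003], [0.003, -0.0, -1.0]]
ft_force: [1.8, 14.4, 4.6]
grip_width: -0.0001
gripper_force: 0.0
```

Run:
```python
from h import *
from rig import env
for n in("scene","top"):
    p=env.get_image(n);w=cloud(p)
    print(n,rect(w,box(w,.45,.58,-.4,-.24,.081,.094)))
plan(env,[.5143,-.272,.0375],-.35,4)
```

```text
scene (array([ 513.8, -329.3]), array([128.5,  66.3]), 88.05, 1562, np.float64(0.0859))
top (array([ 491. , -377.1]), array([20.2, 32.5]), 8.75, 65, np.float64(0.0871))
t 25.47 p [ 0.5136 -0.2693  0.0376] psi -0.39 F [1.7 8.8 3.1] grip -0.0005 0.0 q6 -39.1
N 4 row [-0.66  0.18  0.01] [-0.0001 -0.0006 -0.0002] mid [ 0.514 -0.271  0.038] |d| 0.7
```

>>> {"api": "servo_tool", "payload": {"deltas": "0 -0.5 0 0 0 0 0; 0 -0.5 0 0 0 0 0; 0 0 0 0 0 0 0; 0 0 0 0 0 0 0"}}

```text
time_s: 25.8
position: [0.5136, -0.2694, 0.0376]
tool_rot: [[0.006, 1.0, -0.001], [1.0, -0.006, 0.004], [0.004, -0.001, -1.0]]
ft_force: [2.1, 13.6, 4.5]
grip_width: -0.0002
gripper_force: 0.0
```

>>> {"api": "servo_tool", "payload": {"deltas": "0 5 0 0 0 0 0; 0 15 0 0 0 0 0; 0 20 0 0 0 0 0; 0 20 0 0 0 0 0; 0 20 0 -10 0 0 0; 0 15 0 -25 0 0 0; 0 5 0 -35 0 0 0; 0 0 0 -35 0 0 0"}}

```text
time_s: 26.47
position: [0.5136, -0.1696, 0.1434]
tool_rot: [[0.005, 1.0, -0.002], [1.0, -0.005, 0.001], [0.001, -0.002, -1.0]]
ft_force: [0.0, 0.2, 0.9]
grip_width: 0.0
gripper_force: 0.0
```

>>> {"api": "servo_tool", "payload": {"deltas": "0 0 0 -35 0 0 0; 0 0 0 -35 0 0 0; 0 0 0 -25 0 0 0; 0 0 0 -10 0 0 0; 0 0 0 0 0 0 0; 0 0 0 0 0 0 0"}}

```text
time_s: 26.97
position: [0.514, -0.1714, 0.2472]
tool_rot: [[0.007, 1.0, 0.0], [1.0, -0.007, -0.0], [-0.0, 0.0, -1.0]]
ft_force: [0.3, 0.2, -0.8]
grip_width: -0.0005
gripper_force: 0.0
```

Run:
```python
from h import *
from rig import env
for n in("scene","top"):
    p=env.get_image(n);w=cloud(p);img=p["img"].astype(int)
    if n=="scene": cv2.imwrite(f"pics/{n}8.png",cv2.resize(cv2.cvtColor(p["img"][240:440,80:300],cv2.COLOR_RGB2BGR),(660,600)))
    print(n,"parcel",rect(w,box(w,.475,.56,-.385,-.24,.081,.0905)))
    print(" rear", [np.percentile(w[box(w,.495,.535,-.3,-.24,.083,.0895)][:,1],k).round(4) for k in(98,100)])
    red=(img[...,0]>150)&(img[...,1]<70)&(img[...,2]<70)
    print(" plunger",rect(w,red&box(w,.4,.62,-.5,-.25,.176,.2)))
plan(env,[.5143,-.373,.24],-.35,10)
```

```text
scene parcel (array([ 513.5, -334.1]), array([ 64.7, 101.9]), 0.56, 1407, np.float64(0.0859))
 rear [np.float64(-0.2841), np.float64(-0.2836)]
 plunger (array([ 514.8, -373.8]), array([32.2, 31.6]), 38.57, 70, np.float64(0.1799))
top parcel (array([ 512.4, -334. ]), array([102. ,  60.6]), 88.56, 721, np.float64(0.0862))
 rear [np.float64(-0.2833), np.float64(-0.2829)]
 plunger (array([ 513.5, -372.9]), array([29.9, 32.1]), 83.37, 151, np.float64(0.1816))
t 27.07 p [ 0.5137 -0.1714  0.2461] psi -0.4 F [ 0.7  0.  -0.1] grip 0.0001 0.0 q6 -30.6
N 10 row [-20.16   0.19   0.59] [-0.0002 -0.0001 -0.0001] mid [ 0.514 -0.272  0.243] |d| 20.2
```

View pics/scene8.png

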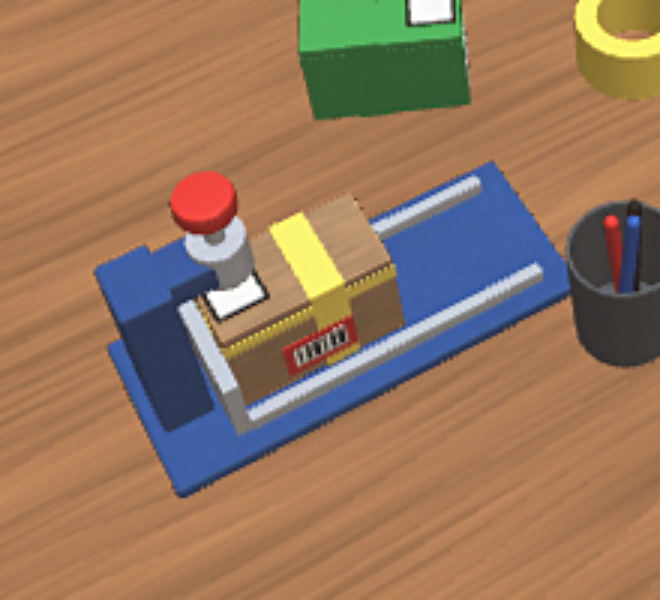

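The carton is home against the back stop, rear face at y≈-0.2835, with the stamp box under the stamp. Pressing the plunger.

>>> {"api": "servo_tool", "payload": {"deltas": "0 -10 0 0 0 0 0; 0 -25 0 0 0 0 0; 0 -30 0 0 0 0 0; 0 -30 0 0 0 0 0; 0 -30 0 0 0 0 0; 0 -30 0 0 0 0 0; 0 -25 1 0 0 0 0; 0 -15 1 0 0 0 0"}}

```text
time_s: 27.73
position: [0.514, -0.3702, 0.2458]
tool_rot: [[0.009, 1.0, -0.002], [1.0, -0.009, 0.001], [0.001, -0.002, -1.0]]
ft_force: [-0.3, 0.6, -0.0]
grip_width: 0.0003
gripper_force: 0.0
```

>>> {"api": "servo_tool", "payload": {"deltas": "0 -6 0 5 0 0 0; 0 0 0 15 0 0 0; 0 0 0 20 0 0 0; 0 0 0 10 0 0 0; 0 0 0 0 0 0 0; 0 0 0 0 0 0 0"}}

```text
time_s: 28.23
position: [0.5148, -0.3725, 0.1973]
tool_rot: [[0.007, 1.0, -0.001], [1.0, -0.007, 0.001], [0.001, -0.001, -1.0]]
ft_force: [-0.5, 0.1, -0.4]
grip_width: -0.0002
gripper_force: 0.0
```

Run:
```python
from h import *
from rig import env
plan(env,[.514,-.373,.184],-.35,4)
```

```text
t 28.23 p [ 0.5148 -0.3725  0.1973] psi -0.38 F [-0.5  0.1 -0.4] grip -0.0002 0.0 q6 -46.2
N 4 row [-0.12 -0.2   3.31] [-0.0002 -0.0002 -0.0001] mid [ 0.514 -0.373  0.191] |d| 3.3
```

>>> {"api": "servo_tool", "payload": {"deltas": "0 0 0 5 0 0 0; 0 0 0 5 0 0 0; 0 0 0 5 0 0 0; 0 0 0 4 0 0 0; 0 0 0 4 0 0 0; 0 0 0 4 0 0 0; 0 0 0 3 0 0 0; 0 0 0 0 0 0 0"}}

```text
time_s: 28.9
position: [0.515, -0.3729, 0.1677]
tool_rot: [[0.007, 1.0, 0.001], [1.0, -0.007, -0.0], [-0.0, 0.001, -1.0]]
ft_force: [-0.5, 1.9, 7.1]
grip_width: 0.0002
gripper_force: 3.5
```

>>> {"api": "servo_tool", "payload": {"deltas": "0 0 0 1 0 0 0; 0 0 0 1 0 0 0; 0 0 0 0 0 0 0; 0 0 0 0 0 0 0"}}

```text
time_s: 29.23
position: [0.515, -0.3729, 0.1664]
tool_rot: [[0.007, 1.0, 0.001], [1.0, -0.007, -0.001], [-0.001, 0.001, -1.0]]
ft_force: [-0.1, 2.2, 7.7]
grip_width: -0.0
gripper_force: 3.7
```

>>> {"api": "servo_tool", "payload": {"deltas": "0 0 0 1 0 0 0; 0 0 0 1 0 0 0; 0 0 0 0 0 0 0; 0 0 0 0 0 0 0"}}

```text
time_s: 29.57
position: [0.515, -0.3729, 0.1645]
tool_rot: [[0.007, 1.0, 0.001], [1.0, -0.007, -0.001], [-0.001, 0.001, -1.0]]
ft_force: [-1.2, 1.3, 8.4]
grip_width: -0.0001
gripper_force: 4.1
```

>>> {"api": "servo_tool", "payload": {"deltas": "0 0 0 0.5 0 0 0; 0 0 0 0.5 0 0 0; 0 0 0 0 0 0 0; 0 0 0 0 0 0 0"}}

```text
time_s: 29.9
position: [0.515, -0.3729, 0.164]
tool_rot: [[0.007, 1.0, 0.001], [1.0, -0.007, -0.001], [-0.001, 0.001, -1.0]]
ft_force: [-3.2, 3.1, 10.2]
grip_width: 0.0002
gripper_force: 5.5
```

>>> {"api": "servo_tool", "payload": {"deltas": "0 0 0 0.5 0 0 0; 0 0 0 0.5 0 0 0; 0 0 0 0 0 0 0; 0 0 0 0 0 0 0"}}

```text
time_s: 30.23
position: [0.515, -0.3729, 0.164]
tool_rot: [[0.007, 1.0, 0.002], [1.0, -0.007, -0.002], [-0.002, 0.002, -1.0]]
ft_force: [-3.3, 3.2, 16.5]
grip_width: -0.0002
gripper_force: 8.1
```

Firm stop: the force rises to 16.5 N with no further travel. Letting it come back up and withdrawing.

>>> {"api": "servo_tool", "payload": {"deltas": "0 0 0 0 0 0 0; 0 0 0 -3 0 0 0; 0 0 0 -5 0 0 0; 0 0 0 -6 0 0 0; 0 0 0 -6 0 0 0; 0 0 0 -10 0 0 0; 0 0 0 -20 0 0 0; 0 0 0 -25 0 0 0"}}

```text
time_s: 30.9
position: [0.5143, -0.3724, 0.2358]
tool_rot: [[0.007, 1.0, -0.003], [1.0, -0.007, 0.003], [0.003, -0.003, -1.0]]
ft_force: [0.3, 0.2, -0.1]
grip_width: 0.0001
gripper_force: 0.0
```

>>> {"api": "servo_tool", "payload": {"deltas": "0 10 0 -15 0 0 0; 0 25 0 0 0 0 0; 0 30 0 0 0 0 0; 0 30 0 0 0 0 0; 0 30 0 0 0 0 0; 0 20 0 0 0 0 0; 0 0 0 0 0 0 0; 0 0 0 0 0 0 0"}}

```text
time_s: 31.57
position: [0.5159, -0.2273, 0.2519]
tool_rot: [[0.005, 1.0, 0.0], [1.0, -0.005, -0.0], [-0.0, 0.0, -1.0]]
ft_force: [0.9, -0.4, 0.1]
grip_width: 0.0001
gripper_force: 0.0
```

Run:
```python
from h import *
from rig import env
for n in("scene","top"):
    p=env.get_image(n);w=cloud(p);img=p["img"].astype(int)
    cv2.imwrite(f"pics/{n}9.png",cv2.cvtColor(p["img"],cv2.COLOR_RGB2BGR))
    print(n,"parcel",rect(w,box(w,.475,.56,-.385,-.24,.081,.0905)), [np.percentile(w[box(w,.495,.535,-.3,-.24,.083,.0895)][:,1],k).round(4) for k in(98,100)])
    red=(img[...,0]>150)&(img[...,1]<70)&(img[...,2]<70)
    print(" plunger",rect(w,red&box(w,.4,.62,-.5,-.25,.15,.2)))
    print(" pot",rect(w,box(w,.57,.72,-.25,-.11,.02,.14))[0],"tape",rect(w,box(w,.36,.48,-.12,.03,.03,.055))[0],"yellow",rect(w,box(w,.58,.76,-.07,.09,.078,.1))[:3])
s=env.observe();print(s["time_s"],s["position"],s["ft_force"])
```

```text
scene parcel (array([ 513.9, -334. ]), array([101.4,  64.6]), 89.6, 1407, np.float64(0.0859)) [np.float64(-0.2844), np.float64(-0.2838)]
 plunger (array([ 515.4, -373.3]), array([31.6, 32.7]), 12.85, 72, np.float64(0.1801))
 pot [ 612.9 -162.5] tape [421.6 -39.1] yellow (array([670. ,  17.4]), array([102.6,  82.4]), 61.84)
top parcel (array([ 508.6, -341.1]), array([96.6, 42.2]), 50.5, 262, np.float64(0.0862)) [np.float64(-0.293), np.float64(-0.2927)]
 plunger (array([ 513.2, -374.7]), array([30.7, 33.3]), 8.55, 154, np.float64(0.1814))
 pot [ 611.8 -162.3] tape [420.6 -37.8] yellow (array([667.8,  17.7]), array([102.2,  81. ]), 62.15)
31.6667 [ 0.51586434 -0.22870811  0.25145526] [-0.98155705  0.63088565  0.23031607]
```

View pics/scene9.png

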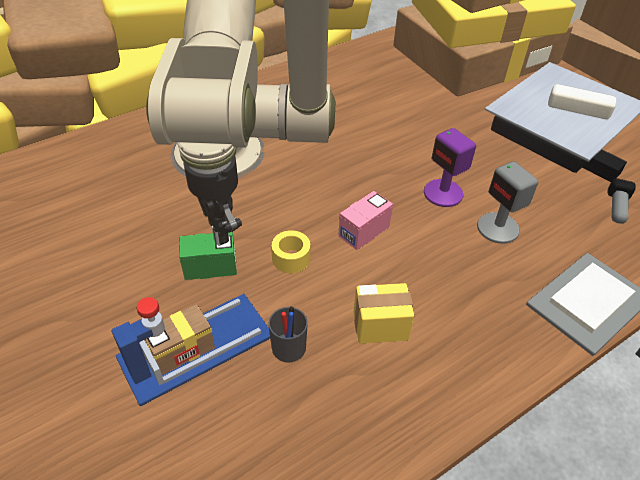

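The carton is home in the stand (190,335), the plunger is up again (148,308), the bystanders haven't moved, and the robot is clear. Handing in.

```bash
python3 -c "
from rig import env
print(env.close_job())"
```

```text
the job is handed in; nothing more can be done
None
```

The job is handed in at about 32 s of the 72 s: white, red and blue labels were shown and held at the grey scanner. The parcel was set in the stand and pushed home, and the plunger was pressed to its stop and came back up; nothing else was moved.

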